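# Brake the coasting dust-off turntable and lock it with its pin

### The arm

A 6-joint arm with a two-finger parallel gripper is mounted at the origin on the work surface. World frame = base frame: x ahead of the robot, y to its left, z up, the work surface at z = 0. Lengths are in mm, angles in rad, forces in N, time in s.
With the tool pointing down it reaches from about 250 to 850 mm from the base axis. Payload 12.5 kg.
Tool frame: the origin (TCP) lies midway between the tips of the shut fingers; the grasp point (between the pads) lies 19 mm behind it; z points along the fingers, y is the line along which they close (so a half turn about z gives the same grasp; the last joint's range is limited). The gripper opens to 93 mm and grips with 3 to 60 N. Pads are 15 mm wide; open, the fingers measure 128 mm over their backs; the gripper's body (75 mm by 188 mm) begins 65 mm behind the grasp point.
Start: joints at [1.036, 0.351, 1.652, -0, 1.139, -0.085], TCP at [239.1, 495.293, 193.633] pointing down, gripper open.
Joint ranges: [-2.75, 2.75], [-0.79, 2.1], [0.01, 2.65], [-1.57, 4.71], [0.07, 3.14], [-2.87, 2.87]. Speed limits (rad/s): [2.22, 2.22, 2.79, 3.14, 3.14, 3.14].

### API

Orientations are given as a unit quaternion [w, x, y, z].
In Python, from plant import ctrl gives the robot as it stands.
- The arm moves only by the tool send_rows, never from a script. Its argument "series" is a list that holds one entry, the list of rows, each a list of 7 numbers: the turn, a rotation vector about the tool's x, y, z in units of 6 degrees (1.0 is 6 degrees), then the shift along the tool's x, y, z in units of 40 mm (1.0 is 40 mm), then the finger opening in mm, from 0 to 93. In form: [[[wx, wy, wz, tx, ty, tz, claw], ...]]. A call has 1 to 12 rows; each row shifts and turns the commanded pose from where the row before left it, along the tool's axes as they then stand; what a row does not reach is not made up. A row lasts 1/8 s, in which the tool goes at most 62.5 mm and 10.7 degrees, less where a joint would pass 70% of its speed; a pose out of reach is approached as far as the arm can. A call is refused whole if a number of a shift passes 1 or a number of a turn 1, either way. A call with a gripper value outside its range is refused whole. The fingers move at their own pace and stop on an object; "newtons" is the grip in N (left out, the last holds). Time passes only in rows, so rows that do not move let the fingers close. It gives the time, the measured TCP pose, the force and the opening at its end, in the units of the state.
- ctrl.read_state(): the state, without advancing time (a new reading comes with each control period).
- ctrl.grab_frame(name): name is "side" or "top" or "wrist"; returns (picture, depth): 400x640x3 uint8, red, green, blue; 400x640 float32, mm along the optical axis (not along the pixel's ray), 0 where there is no reading.
- ctrl.camera_params(name): a dict with "camera_matrix" (3x3 intrinsics, pixels), "cam_to_world" (4x4, takes a point from camera to world coordinates); the wrist camera has in their place "T_tool_cam" (4x4, takes a point from camera to tool coordinates, whose origin is the TCP and whose axes are the flange's). Camera axes: x right, y up, looking along -z (the intrinsics and any distortion apply to the point x, -y, -z); pixel columns grow to the right and rows downward; lengths in mm; the calibration is good to about 2 mm. A picture is of the moment at which its call begins: read the wrist's pose just before it. camera_params takes no time and is no camera call.
- ctrl.sign_off(): hands the job in, once; it reports no verdict.
The state is a dict: "time_s": time; "q": joint angles; "joint_velocities": joint speeds; "effort": joint torques, N m; "tcp_pos": TCP position; "tool_rot": TCP orientation; "force": force on the tool from outside, world axes, zero at the start; "torque": the same for the moment, N m; "width": opening from 0.0 (shut) to 1.0 (fully open).
Only numpy, scipy, OpenCV 4.12 (cv2) and the standard library are available. Lean on these libraries where they do the work, as an engineer would, in place of code of your own. Each camera call takes 0.05 s, during which the arm holds its last target. There are 200 camera calls.

### The job

The dust-off turntable is still coasting after its air blow. Slow its platter with a light fingertip touch and leave it standing still, untouched, with the index hole in the slot of the lock fork; then take the lock pin from the rack, lower it gently through the slot into the hole until its head sits fully home on the fork, and let go. Never let the pin touch a turning platter, press lightly throughout, and leave the other things where they are.

Things in the scene. Friction and masses are not known exactly. Their poses are not given: they have to be found in the camera images.
- turntable: The fixed stand: dark base, bearing column, a lock fork at one edge and a low white air bar at the opposite edge. Origin on the table, on the platter's axis, z up. Seen from above the slot of the fork lies at own (0, -102 mm); the air bar, 110 mm long along own x and 125 mm high, at own (0, 150 mm).
- platter: Round aluminium platter, 240 mm wide, 12 mm thick, turning freely about the stand's vertical axis: counter-clockwise from above, 2 to 7 rad/s at first; left alone it coasts for over 25 s. Its yaw turns with it. The outer 40 mm of its top is a bare flat band (but for the hole); inside 76 mm radius it has six nests 11 mm high and a hub 26 mm high.
- index_hole (a point): Centre of the platter's only through hole, at the level of the top face, 102 mm from the axis; the hole is 15 mm in diameter. It turns with the platter.
- slot (a point): Middle of the fork's slot at the fork's top face, 84 mm above the table, 102 mm from the axis. Two steel tines, 17 mm wide and 10 mm thick, reach in over the platter's rim, 4 mm above it, to 88 mm from the axis; the slot between them is 16 mm wide, radial, open towards the axis. The fork's post, 50 mm wide, stands 127 to 159 mm from the axis, as high as the fork.
- lock_pin_mid (a point): Middle of the loose lock pin (70 mm long, 120 g), z up along it. Its lower 34 mm is a shank 12 mm wide, the last 10 mm tapering to 5 mm; above is the grooved head to grasp, 24 mm wide, 36 mm high. Head's underside: 1 mm below this point, so fully home this point is 1 mm above the slot's. It stands in the rack, head on the rack's top; the thickest head of the three.
- pin_rack: Fixed black block, 180 mm long (own x), 52 mm wide (own y), 42 mm high, origin under its centre. Three through holes 14.5 mm wide in a row along its own x, at -60, 0 and 60 mm; the lock pin, the gauge pin and the tee key stand in them in any order.
- gauge_pin: Thin-headed gauge pin standing in the rack (head 12 mm wide with an 18 mm collar, top 78 mm above the table). Not needed; origin at its lower end.
- tee_key: Key with a T bar 50 mm long across the rack, standing in the rack, top 72 mm above the table. Not needed; origin at its lower end.
- lens_case: Flat round grey case, 56 mm wide, 16 mm high, lying near the turntable. Leave alone; origin under its centre.
- tweezers: Steel tweezers lying on the table, 120 mm long. Leave alone.
- syringe: Yellow dispensing syringe lying on the table, about 130 mm long. Leave alone.
- solvent: White bottle, 60 mm wide, 140 mm high. Leave alone; origin under its centre.
- swab_jar: Jar, 56 mm wide, 75 mm high. Leave alone; origin under its centre.
- blower: Black rubber dust blower standing on its flat end, 58 mm wide, 95 mm high. Leave alone; origin under its centre.
- platter_top (a point): Point on the axis at the level of the platter's top face, 70 mm above the table. The platter rests on a preload spring: it stays put for the first few N pressed on it, then sinks 1 mm per 3 N, 6 mm at most. A fingertip pressed on the band with 3 to 8 N stops it within a second and can drag it round. Over 15 N is too much for the bearing. Inertia about 0.012 kg m2.
Not all that is in view belongs to the job. What is shaped like the part that bears lock_pin_mid but green is not meant.

How it is judged:
By the outcome, as a careful person would: the job done as asked, in the order asked, and still so for the second after the job is handed in, with the robot touching nothing.
It also fails if it takes over 64 s, if anything falls off the work surface, if the arm or the gripper's body presses on something with over 40 N, if the wrist force passes 120 N, or if a joint passes its speed limit or range.

## Working session

There is one attempt and no reset: what is moved stays moved. The work goes in short steps, Python scripts to look and compute and a tool call to move; the robot and the scene stay as the last step left them, time stands still between calls to the robot, and variables do not carry over. Pictures are saved under pics/ and viewed, on a budget of 10 in all, crops included, one or two more only if the job needs it, and the job is handed in when it is done.

Besides the shell and the picture viewer there is one more tool, called after "Emit:" in YAML: its name, and indented under it one key for each argument. send_rows: Moves the arm, as the interface text tells. Its arguments: {"type":"object","properties":{"series":{"type":"array","items":{"type":"array","items":{"type":"array","items":{"type":"number"}}}},"newtons":{"type":"number"}},"required":["series"]}

```bash
ls; mkdir -p pics; cat > h.py <<'E'
import numpy as np, cv2
from plant import ctrl
def P(name):
    p=ctrl.camera_params(name); return p
def world(name,dep,st=None):
    """HxWx3 world points"""
    p=P(name);K=np.array(p["camera_matrix"])
    if "cam_to_world" in p: T=np.array(p["cam_to_world"])
    else:
        T=pose(st)@np.array(p["T_tool_cam"])
    v,u=np.mgrid[0:dep.shape[0],0:dep.shape[1]]
    d=dep.astype(float)
    X=np.stack([(u-K[0,2])/K[0,0]*d,-(v-K[1,2])/K[1,1]*d,-d],-1)
    W=X@T[:3,:3].T+T[:3,3]; W[d<=0]=np.nan
    return W
def pose(st):
    from scipy.spatial.transform import Rotation as R
    q=st["tool_rot"];T=np.eye(4);T[:3,:3]=R.from_quat([q[1],q[2],q[3],q[0]]).as_matrix();T[:3,3]=st["tcp_pos"];return T
def save(n,im): cv2.imwrite(n,im[...,::-1])
E
python3 - <<'E'
from h import *
s=ctrl.read_state();print(s)
for n in("top","side","wrist"):
    print(n,ctrl.camera_params(n))
a=[]
for n in("top","side"):
    im,d=ctrl.grab_frame(n);save(f"pics/{n}0.png",im);np.savez(f"pics/{n}0.npz",im=im,d=d)
E
```

```text
pics
{'time_s': 0.0, 'q': array([ 1.03640809e+00,  3.51242099e-01,  1.65241901e+00,  1.33728392e-05,
        1.13910940e+00, -8.46260177e-02]), 'joint_velocities': array([ 3.07788216e-05, -8.71535893e-05, -9.56170516e-06,  1.42656448e-03,
        1.78039271e-04,  1.26109966e-03]), 'effort': array([ 9.12193027e-04, -4.97322822e+01, -2.85253894e+01,  6.98598311e-02,
        2.58963631e-02, -1.59631777e-04]), 'tcp_pos': array([238.90824869, 494.98559815, 193.1001712 ]), 'tool_rot': array([-1.85163142e-04,  2.22993159e-01,  9.74819832e-01, -5.59092431e-04]), 'force': array([-0.11728447,  0.25625949,  0.25933907]), 'torque': array([ 0.01220504,  0.00379632, -0.0525764 ]), 'width': 1.0005709081643237}
top {'camera_matrix': array([[407.91535257,   0.        , 320.77752777],
       [  0.        , 407.91535257, 198.42269236],
       [  0.        ,   0.        ,   1.        ]]), 'cam_to_world': array([[-2.53887111e-02,  9.87294281e-01, -1.56861139e-01,
         3.73333045e+02],
       [-9.99281210e-01, -2.94829071e-02, -2.38289970e-02,
        -3.35256065e+01],
       [-2.81509548e-02,  1.5614
[... 510 characters left out ...]
 [ 9.04241315e-03,  7.98022996e-01,  6.02559153e-01,
         7.57679083e+02],
       [ 0.00000000e+00,  0.00000000e+00,  0.00000000e+00,
         1.00000000e+00]])}
wrist {'camera_matrix': array([[352.75310223,   0.        , 314.42282756],
       [  0.        , 352.75310223, 194.79375641],
       [  0.        ,   0.        ,   1.        ]]), 'T_tool_cam': array([[ 9.04495683e-04,  9.57805779e-01,  2.87414806e-01,
         8.05757257e+01],
       [ 9.99998550e-01, -1.28098321e-03,  1.12185851e-03,
        -7.09708215e-01],
       [ 1.44269610e-03,  2.87413375e-01, -9.57805549e-01,
        -1.90757329e+02],
       [ 0.00000000e+00,  0.00000000e+00,  0.00000000e+00,
         1.00000000e+00]])}
```

View pics/top0.png

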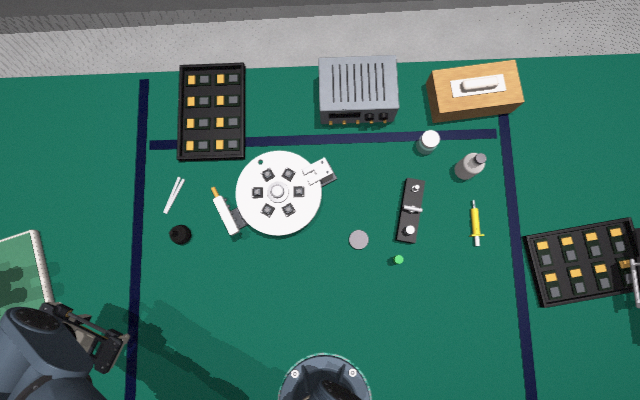

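View pics/side0.png

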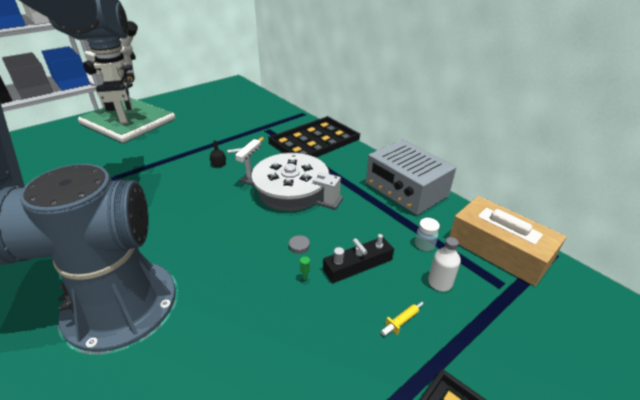

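The top picture shows the platter at about (279,193), its hole at (261,162), the fork at (318,173) and the air bar at (227,214). The lock pin, with the thick head, is at (410,231), followed by the tee key and gauge pin. The green decoy at (399,260) is off the rack. Now I'll measure these.

```bash
cat > m.py <<'E'
from h import *
z=np.load("pics/top0.npz");im,d=z["im"],z["d"];W=world("top",d)
def reg(u0,u1,v0,v1): return W[v0:v1,u0:u1].reshape(-1,3),im[v0:v1,u0:u1].reshape(-1,3)
p,c=reg(225,340,145,242)
m=(p[:,2]>64)&(p[:,2]<76)
print("table z",np.nanmedian(W[260:300,300:340,2]),"band z",np.median(p[m,2]))
q=p[m][:,:2].astype(np.float32)
img=np.zeros((600,600),np.uint8)
cen=np.median(q,0)
for it in range(5):
    r=np.hypot(*(q-cen).T); k=r<125
    h=cv2.convexHull(q[k]).reshape(-1,2)
    (cx,cy),R=cv2.minEnclosingCircle(h); cen=np.array([cx,cy])
print("cen",cen,R)
# algebraic using rim from hull points
A=np.c_[2*h,np.ones(len(h))];s=np.linalg.lstsq(A,(h**2).sum(1),rcond=None)[0];print("alg",s[:2],np.sqrt(s[2]+s[0]**2+s[1]**2))
f=(p[:,2]>79)&(p[:,2]<90)&(np.hypot(*(p[:,:2]-cen).T)>80)
F=p[f];print("fork n",len(F),F.mean(0),np.hypot(*(F[:,:2]-cen).T).min(),np.hypot(*(F[:,:2]-cen).T).max())
a=np.arctan2(*(F[:,:2]-cen).T[::-1]);print("angles deg",np.degrees(np.percentile(a,[0,5,50,95,100])),F[:,2].mean())
b=(p[:,2]>110)&(p[:,2]<135);print("bar",p[b].mean(0),b.sum(),np.degrees(np.arctan2(*(p[b].mean(0)[:2]-cen)[::-1])),np.hypot(*(p[b].mean(0)[:2]-cen)))
# hole dark/green
p2,c2=reg(253,270,155,170)
ci=c2.astype(int);k=(ci.sum(1)<ci.sum(1).min()+150);print("hole px",p2[k].mean(0),k.sum())
# pins
for n,(u,v) in dict(lock=(410,231),tee=(411,209),gauge=(416,187)).items():
    pp,cc=reg(u-14,u+14,v-11,v+11); zz=pp[:,2]; kk=zz>60 if n!="lock" else zz>65
    print(n,zz[np.isfinite(zz)].max(),pp[kk].mean(0) if kk.any() else None,kk.sum(), np.ptp(pp[kk],0) if kk.any() else None)
pp,cc=reg(390,430,172,250);k=(pp[:,2]>34)&(pp[:,2]<48)
print("rack",cv2.minAreaRect(pp[k][:,:2].astype(np.float32)),np.median(pp[k][:,2]))
E
python3 m.py; python3 - <<'E'
import cv2
im=cv2.imread('pics/top0.png');cv2.imwrite('pics/crop1.png',cv2.resize(im[140:260,210:430],None,fx=3.6,fy=3.6,interpolation=cv2.INTER_CUBIC))
E
```

```text
table z 0.5722929451036407 band z 70.4722283206977
cen [573.13348389 113.70387268] 120.41737365722656
alg [572.99321284 113.64628388] 119.6787047172084
fork n 397 [6.28307402e+02 5.39918935e-02 8.44000933e+01] 88.6661030231788 160.2333244440961
angles deg [-79.4116123  -75.03421035 -63.8966304  -52.9194686  -49.38544293] 84.40009332066529
bar [489.20555232 233.58776829 122.37060173] 267 124.99497254105279 146.3422226312985
hole px [nan nan nan] 29
lock 83.61356915619149 [ 457.24302194 -244.04334481   77.61948208] 68 [24.37843307 21.17778391 18.30924572]
tee 76.65672090425983 [ 515.9759377  -257.01173776   70.43823834] 88 [18.16873388 48.68811379 16.09962275]
gauge 82.66496235284444 [ 574.39298392 -269.72270355   74.94749244] 21 [10.40368421 10.69835817 21.74525268]
rack ((516.4432373046875, -258.0946044921875), (53.06692886352539, 180.00454711914062), 77.52323150634766) 42.57153571043955
```

View pics/crop1.png

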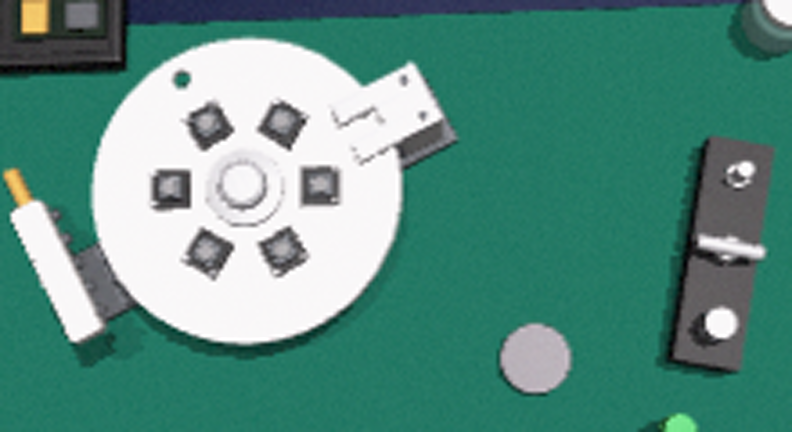

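Platter centre is about (573,113.6), with radius 120, band z 70 and fork z 84, all as expected. The fork direction is about −64°, which puts the slot near (617.5,22). The lock pin is near (457,−244) and the rack's size matches. Next I go above a brake point at (479,79) with the fingers shut.

Emit:
send_rows:
  series:
    - [[0,0,0,-0.827,-0.563,0,0],[0,0,0,-0.827,-0.563,0,0],[0,0,0,-0.827,-0.563,0,0],[0,0,0,-0.827,-0.563,0,0],[0,0,0,-0.827,-0.563,0,0],[0,0,0,-0.827,-0.563,0,0],[0,0,0,-0.827,-0.563,0,0],[0,0,0,-0.827,-0.563,0,0],[0,0,0,-0.827,-0.563,0,0],[0,0,0,-0.827,-0.563,0,0],[0,0,0,-0.827,-0.563,0.5,0],[0,0,0,-0.827,-0.563,0.5,0]]
  newtons: 20

```text
time_s: 1.6
tcp_pos: [479.6, 78.1, 153.1]
tool_rot: [0.0, 0.223, 0.975, 0.0]
force: [0.2, 0.5, 0.4]
width: 0.006
```

Emit:
send_rows:
  series:
    - [[0,0,0,0,0,0.9,0],[0,0,0,0,0,0.9,0],[0,0,0,0,0,0.15,0],[0,0,0,0,0,0.05,0],[0,0,0,0,0,0.05,0],[0,0,0,0,0,0.025,0],[0,0,0,0,0,0,0]]

```text
time_s: 2.48
tcp_pos: [479.3, 79.4, 71.1]
tool_rot: [0.0, 0.223, 0.975, 0.0]
force: [0.3, -0.2, 0.2]
width: 0.01
```

Emit:
send_rows:
  series:
    - [[0,0,0,0,0,0.025,0],[0,0,0,0,0,0.013,0],[0,0,0,0,0,0,0]]

```text
time_s: 2.85
tcp_pos: [479.1, 79.3, 69.1]
tool_rot: [-0.0, 0.223, 0.975, -0.0]
force: [-0.7, 0.1, 0.2]
width: 0.006
```

Emit:
send_rows:
  series:
    - [[0,0,0,0,0,0.02,0],[0,0,0,0,0,0,0]]

```text
time_s: 3.1
tcp_pos: [479.0, 79.3, 68.3]
tool_rot: [-0.0, 0.223, 0.975, -0.0]
force: [0.5, 0.6, 0.0]
width: 0.005
```

Emit:
send_rows:
  series:
    - [[0,0,0,0,0,0.015,0],[0,0,0,0,0,0,0]]

```text
time_s: 3.35
tcp_pos: [479.1, 79.3, 67.7]
tool_rot: [-0.0, 0.223, 0.975, -0.0]
force: [-0.3, -0.2, 0.2]
width: 0.003
```

Emit:
send_rows:
  series:
    - [[0,0,0,0,0,0.02,0],[0,0,0,0,0,0,0]]

```text
time_s: 3.6
tcp_pos: [479.1, 79.3, 66.9]
tool_rot: [-0.0, 0.223, 0.975, -0.0]
force: [0.5, 0.1, -0.6]
width: 0.008
```

Emit:
send_rows:
  series:
    - [[0,0,0,0,0,0.02,0],[0,0,0,0,0,0,0]]

```text
time_s: 3.85
tcp_pos: [479.1, 79.3, 66.1]
tool_rot: [-0.0, 0.223, 0.975, -0.0]
force: [-0.5, 0.2, 0.8]
width: 0.006
```

No contact force yet at z 66, so I'll look through the wrist and side cameras.

```bash
python3 - <<'E'
from h import *
s=ctrl.read_state();print(s["force"],s["tcp_pos"])
im,d=ctrl.grab_frame("wrist");W=world("wrist",d,s)
im2,d2=ctrl.grab_frame("side")
print(np.nanmedian(W[180:230,300:340,2]))
k=(abs(W[...,2]-70)<6);print("band median z wrist",np.nanmedian(W[k][:,2]))
c=cv2.resize(im2[130:240,220:360],None,fx=3.6,fy=3.6,interpolation=cv2.INTER_CUBIC)
o=np.zeros((796,640,3),np.uint8);o[:400]=im;o[400:400+c.shape[0],:c.shape[1]]=c[:396]
save("pics/w1.png",cv2.resize(o,(482,600)))
E
```

```text
[-0.46173529  0.20138875  0.84251392] [479.05126369  79.33555127  66.05666162]
69.40128538241751
band median z wrist 69.48379244289782
```

View pics/w1.png

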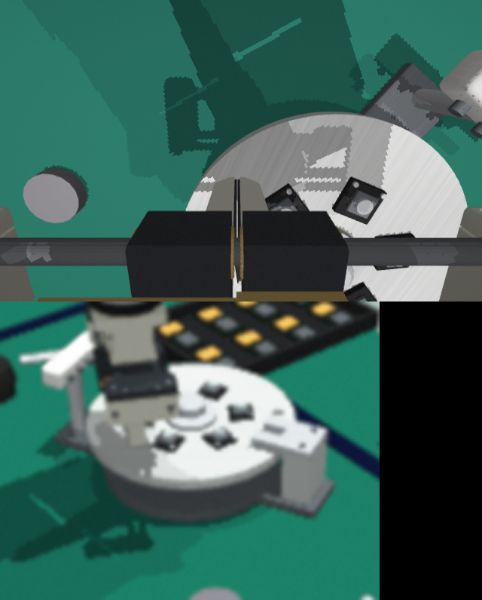

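The wrist view shows the fingertips above the band with motion streaks, so the platter is still turning. I'll keep lowering in small steps.

Emit:
send_rows:
  series:
    - [[0,0,0,0,0,0.0125,0],[0,0,0,0,0,0.0125,0]]

```text
time_s: 4.2
tcp_pos: [479.1, 79.3, 65.1]
tool_rot: [0.0, 0.223, 0.975, -0.0]
force: [0.1, -0.1, 0.9]
width: 0.003
```

Emit:
send_rows:
  series:
    - [[0,0,0,0,0,0.0125,0],[0,0,0,0,0,0.0125,0]]

```text
time_s: 4.45
tcp_pos: [479.1, 79.3, 64.1]
tool_rot: [0.0, 0.223, 0.975, 0.0]
force: [-0.8, -0.1, 0.0]
width: 0.002
```

```bash
python3 - <<'E'
from h import *
s=ctrl.read_state()
im,d=ctrl.grab_frame("wrist");W=world("wrist",d,s);T=np.linalg.inv(pose(s));t=W@T[:3,:3].T+T[:3,3]
for u in (290,300,308,316,325,335):
    print(u,[(v,*np.round(t[v,u],0).astype(int).tolist()) if np.isfinite(t[v,u,0]) else (v,None) for v in range(215,300,12)])
s2=ctrl.camera_params("side");im,d=ctrl.grab_frame("side");W=world("side",d)
# around the tip: pixels projecting near tcp
q=W.reshape(-1,3);k=(np.hypot(q[:,0]-479,q[:,1]-79)<28)&(q[:,2]>60)
z=np.sort(q[k][:,2]);print(np.histogram(z,bins=np.arange(60,130,3)))
E
```

```text
290 [(215, 13, -15, -4), (227, 6, -15, -5), (239, -1, -15, -6), (251, 10, -12, -44), (263, 9, -11, -54), (275, 9, -11, -65), (287, 36, -7, -117), (299, 36, -6, -122)]
300 [(215, 13, -9, -6), (227, 6, -9, -6), (239, 9, -8, -30), (251, 9, -7, -43), (263, 9, -7, -55), (275, 9, -7, -65), (287, 36, -4, -118), (299, 35, -4, -121)]
308 [(215, 13, -5, -5), (227, 6, -5, -6), (239, 10, -4, -30), (251, 10, -4, -44), (263, 9, -4, -54), (275, 10, -3, -66), (287, 9, -3, -74), (299, 34, -2, -119)]
316 [(215, 14, 0, -7), (227, 6, 0, -6), (239, 8, 0, -28), (251, 8, 0, -41), (263, 8, 0, -52), (275, 9, 0, -64), (287, 7, 0, -71), (299, 8, 0, -79)]
325 [(215, 13, 5, -6), (227, 6, 5, -5), (239, 10, 4, -30), (251, 9, 4, -43), (263, 9, 4, -55), (275, 10, 3, -66), (287, 36, 2, -117), (299, 36, 2, -122)]
335 [(215, 13, 11, -5), (227, 6, 11, -6), (239, 10, 9, -30), (251, 10, 9, -43), (263, 10, 8, -55), (275, 9, 7, -65), (287, 36, 4, -117), (299, 36, 4, -123)]
(array([ 10,  11,  29, 115,   9,   0,   0,   0,   0,   0,   4,   1,   2,
         4,   7,   7,   3,   6,   6,   5,   8,   2,   5]), array([ 60,  63,  66,  69,  72,  75,  78,  81,  84,  87,  90,  93,  96,
        99, 102, 105, 108, 111, 114, 117, 120, 123, 126, 129]))
```

```bash
python3 - <<'E'
from h import *
s=ctrl.read_state()
im,d=ctrl.grab_frame("wrist");W=world("wrist",d,s);T=np.linalg.inv(pose(s));t=W@T[:3,:3].T+T[:3,3]
for v in range(222,242,2): print(v,[np.round(t[v,u]).astype(int).tolist() if np.isfinite(t[v,u,0]) else None for u in (304,310,320,328)], im[v,310])
im,d=ctrl.grab_frame("side");W=world("side",d)
p=ctrl.camera_params("side");C=np.linalg.inv(np.array(p["cam_to_world"]));K=np.array(p["camera_matrix"])
for z in (64,70,80,90,100):
    x=C@[479,79.3,z,1];print(z,K[0,0]*x[0]/-x[2]+K[0,2],K[1,1]*-x[1]/-x[2]+K[1,2])
x=C@[479,79.3,70,1];u=int(round(K[0,0]*x[0]/-x[2]+K[0,2]))
for v in range(160,205,3): print(v,[np.round(W[v,uu]).tolist() for uu in (u-3,u,u+3)],im[v,u])
E
```

```text
222 [[9, -7, -5], [9, -3, -5], [9, 2, -5], [9, 7, -6]] [129 130 129]
224 [[8, -7, -6], [8, -3, -7], [8, 2, -6], [7, 7, -5]] [131 132 131]
226 [[7, -7, -6], [7, -3, -5], [6, 2, -5], [7, 7, -6]] [130 130 129]
228 [[6, -7, -6], [6, -3, -6], [5, 2, -6], [5, 7, -5]] [130 131 129]
230 [[4, -7, -6], [4, -3, -6], [4, 2, -5], [4, 7, -6]] [130 131 130]
232 [[3, -7, -5], [3, -3, -5], [3, 2, -6], [2, 7, -4]] [130 130 129]
234 [[2, -7, -6], [2, -3, -6], [2, 2, -6], [2, 7, -7]] [125 126 123]
236 [[10, -6, -27], [10, -3, -26], [10, 2, -27], [10, 6, -27]] [109 106 100]
238 [[10, -6, -29], [10, -3, -29], [9, 2, -29], [10, 6, -30]] [107 104  98]
240 [[9, -6, -30], [10, -3, -32], [10, 2, -31], [10, 6, -32]] [105 104  98]
64 270.9697667474491 189.93455947012114
70 270.8444315118416 188.30006784443123
80 270.6338119366096 185.55338667169912
90 270.42100379654204 182.77816451543052
100 270.2059728011532 179.97395419481904
160 [[436.0, 12.0, 217.0], [444.0, 10.0, 216.0], [449.0, 3.0, 217.0]] [51 56 60]
163 [[428.0, -0.0, 218.0], [435.0, -3.0, 216.0], [442.0, -6.0, 215.0]] [48 52 56]
166 [[428.0, 2.0, 207.0
[... 345 characters left out ...]
 117.0], [518.0, 120.0, 69.0]] [145 146 135]
181 [[466.0, 70.0, 107.0], [474.0, 68.0, 104.0], [502.0, 96.0, 78.0]] [145 146 134]
184 [[470.0, 78.0, 90.0], [494.0, 100.0, 68.0], [498.0, 91.0, 71.0]] [120 122 118]
187 [[476.0, 90.0, 70.0], [483.0, 84.0, 70.0], [490.0, 78.0, 71.0]] [123 126 125]
190 [[466.0, 75.0, 72.0], [480.0, 81.0, 62.0], [482.0, 67.0, 70.0]] [126 129 127]
193 [[462.0, 69.0, 67.0], [466.0, 59.0, 70.0], [473.0, 54.0, 70.0]] [143 147 145]
196 [[490.0, 118.0, 14.0], [466.0, 60.0, 59.0], [469.0, 49.0, 64.0]] [104 108 108]
199 [[483.0, 107.0, 12.0], [489.0, 100.0, 13.0], [496.0, 93.0, 13.0]] [52 56 58]
202 [[474.0, 93.0, 13.0], [479.0, 85.0, 15.0], [490.0, 85.0, 10.0]] [53 56 58]
```

Both cameras show the real fingertips ending about 25 mm short of the reported TCP, so contact should come near TCP z 46. I'll approach that height, then feel for it.

Emit:
send_rows:
  series:
    - [[0,0,0,0,0,0.2,0],[0,0,0,0,0,0.1,0],[0,0,0,0,0,0,0]]

```text
time_s: 5.03
tcp_pos: [478.8, 79.3, 51.6]
tool_rot: [-0.0, 0.223, 0.975, -0.0]
force: [0.5, 0.0, 0.4]
width: 0.005
```

Emit:
send_rows:
  series:
    - [[0,0,0,0,0,0.025,0],[0,0,0,0,0,0.015,0],[0,0,0,0,0,0,0]]

```text
time_s: 5.4
tcp_pos: [479.1, 79.3, 50.6]
tool_rot: [0.0, 0.223, 0.975, 0.0]
force: [0.3, 0.2, -0.1]
width: 0.002
```

Emit:
send_rows:
  series:
    - [[0,0,0,0,0,0.025,0],[0,0,0,0,0,0,0]]

```text
time_s: 5.65
tcp_pos: [479.1, 79.3, 49.5]
tool_rot: [-0.0, 0.223, 0.975, -0.0]
force: [-0.0, -0.3, -0.2]
width: 0.005
```

Emit:
send_rows:
  series:
    - [[0,0,0,0,0,0.02,0],[0,0,0,0,0,0.02,0],[0,0,0,0,0,0,0]]

```text
time_s: 6.02
tcp_pos: [479.0, 79.3, 47.8]
tool_rot: [-0.0, 0.223, 0.975, -0.0]
force: [0.4, -0.4, 0.2]
width: 0.008
```

Emit:
send_rows:
  series:
    - [[0,0,0,0,0,0.02,0],[0,0,0,0,0,0,0]]

```text
time_s: 6.28
tcp_pos: [479.0, 79.3, 47.1]
tool_rot: [-0.0, 0.223, 0.975, -0.0]
force: [0.2, 0.2, -0.3]
width: 0.007
```

Emit:
send_rows:
  series:
    - [[0,0,0,0,0,0.02,0],[0,0,0,0,0,0,0]]

```text
time_s: 6.52
tcp_pos: [479.0, 79.3, 46.3]
tool_rot: [-0.0, 0.223, 0.975, -0.0]
force: [-0.7, -0.2, -0.2]
width: 0.007
```

Emit:
send_rows:
  series:
    - [[0,0,0,0,0,0.02,0],[0,0,0,0,0,0,0]]

```text
time_s: 6.78
tcp_pos: [479.1, 79.3, 45.5]
tool_rot: [-0.0, 0.223, 0.975, -0.0]
force: [0.1, 0.6, 0.4]
width: 0.003
```

Emit:
send_rows:
  series:
    - [[0,0,0,0,0,0.02,0],[0,0,0,0,0,0,0]]

```text
time_s: 7.02
tcp_pos: [479.2, 79.3, 44.7]
tool_rot: [0.0, 0.223, 0.975, 0.0]
force: [-0.1, -0.0, 1.9]
width: 0.004
```

```bash
python3 - <<'E'
from h import *
s=ctrl.read_state();print(s["tcp_pos"],s["force"])
im,d=ctrl.grab_frame("wrist");W=world("wrist",d,s);T=np.linalg.inv(pose(s));t=W@T[:3,:3].T+T[:3,3]
for v in range(218,248,2): print(v,[np.round(t[v,u],1).tolist() for u in (304,325)])
E
```

```text
[479.164522    79.33956944  44.73570642] [-0.13436591 -0.0251263   1.89380549]
218 [[18.3, -6.1, -23.9], [18.6, 4.4, -24.6]]
220 [[17.7, -6.1, -25.1], [17.5, 4.4, -24.5]]
222 [[16.5, -6.1, -24.8], [16.9, 4.4, -25.8]]
224 [[15.2, -6.2, -24.4], [16.0, 4.4, -26.2]]
226 [[14.1, -6.2, -24.3], [14.3, 4.5, -24.6]]
228 [[13.8, -6.1, -26.1], [13.4, 4.4, -25.3]]
230 [[12.2, -6.2, -25.0], [12.4, 4.4, -25.4]]
232 [[11.0, -6.2, -24.6], [11.0, 4.5, -24.5]]
234 [[10.4, -6.1, -25.8], [9.9, 4.5, -24.7]]
236 [[9.9, -6.1, -27.3], [9.5, 4.5, -26.3]]
238 [[9.6, -6.1, -29.1], [9.7, 4.4, -29.1]]
240 [[9.7, -6.0, -31.7], [9.4, 4.3, -30.9]]
242 [[9.5, -5.9, -33.5], [9.4, 4.3, -33.4]]
244 [[9.1, -5.9, -35.0], [9.2, 4.2, -35.1]]
246 [[9.9, -5.8, -39.0], [9.3, 4.1, -37.6]]
```

Contact is at TCP z about 44.8, so the tip really is 25 mm behind the TCP. I'll press slightly more.

Emit:
send_rows:
  series:
    - [[0,0,0,0,0,0.012,0],[0,0,0,0,0,0,0]]

```text
time_s: 7.32
tcp_pos: [479.2, 79.3, 44.3]
tool_rot: [0.0, 0.223, 0.975, 0.0]
force: [0.4, -1.4, 1.2]
width: 0.003
```

Emit:
send_rows:
  series:
    - [[0,0,0,0,0,0.012,0],[0,0,0,0,0,0,0],[0,0,0,0,0,0,0],[0,0,0,0,0,0,0]]

```text
time_s: 7.82
tcp_pos: [479.1, 79.4, 43.8]
tool_rot: [0.0, 0.223, 0.975, 0.0]
force: [0.5, 0.3, 2.5]
width: 0.01
```

```bash
cat >> h.py <<'E'
CEN=np.array([573.0,113.65]);FORK=-64.1
def hole(name,save_as=None,cen=CEN):
    """unwrap the band at r=102; report depth-of-surface-valid angles where green shows"""
    s=ctrl.read_state();im,d=ctrl.grab_frame(name);p=P(name);K=np.array(p["camera_matrix"])
    T=np.array(p["cam_to_world"]) if "cam_to_world" in p else pose(s)@np.array(p["T_tool_cam"])
    C=np.linalg.inv(T);a=np.radians(np.arange(-180,180,.25));r=np.arange(90,115,1.)
    A,Rr=np.meshgrid(a,r);X=np.stack([cen[0]+Rr*np.cos(A),cen[1]+Rr*np.sin(A),0*A+70,0*A+1],-1)@C.T
    u=(K[0,0]*X[...,0]/-X[...,2]+K[0,2]).astype(np.float32);v=(K[1,1]*-X[...,1]/-X[...,2]+K[1,2]).astype(np.float32)
    S=cv2.remap(im,u,v,cv2.INTER_LINEAR).astype(int)
    g=(S[...,1]-S[...,0]).astype(float)      # green excess
    if save_as: save(save_as,cv2.resize(S.astype(np.uint8),(720,200)))
    m=((g>15).astype(np.uint8));n,l,st,c=cv2.connectedComponentsWithStats(m)
    for i in range(1,n):
        if st[i,4]>60: 
            w=g*(l==i);print(name,"t",round(s["time_s"],2),"angle",round(float((w.sum(0)*np.degrees(a)).sum()/w.sum()),2),"r",round(float((w.sum(1)*r).sum()/w.sum()),1),"area",st[i,4],"w",st[i,2]/4)
    return im
E
python3 - <<'E'
from h import *
hole("top","pics/un_top.png");save("pics/t2.png",hole("top"));hole("side","pics/un_side.png");hole("top");print(ctrl.read_state()["force"])
E
```

```text
top t 7.83 angle 143.33 r 94.9 area 61 w 4.25
top t 7.83 angle 152.47 r 93.9 area 107 w 5.75
top t 7.88 angle 141.9 r 95.8 area 167 w 8.75
top t 7.88 angle 151.9 r 92.1 area 79 w 4.75
top t 7.97 angle 140.76 r 93.8 area 198 w 11.0
[ 0.56768835 -0.61602672  2.34793334]
```

```bash
python3 - <<'E'
from h import *
im=cv2.imread("pics/t2.png");c=cv2.resize(im[140:250,210:340],None,fx=4,fy=4,interpolation=cv2.INTER_CUBIC)
s=ctrl.read_state();w,_=ctrl.grab_frame("wrist");w=w[...,::-1]
o=np.zeros((440,520+0,3),np.uint8);o[:]=c[:440,:520]
cv2.imwrite("pics/v5.png",np.vstack([o,cv2.resize(w,(520,325))])[:600])
a=cv2.imread("pics/top0.png")
E
```

```text
(no output)
```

View pics/v5.png

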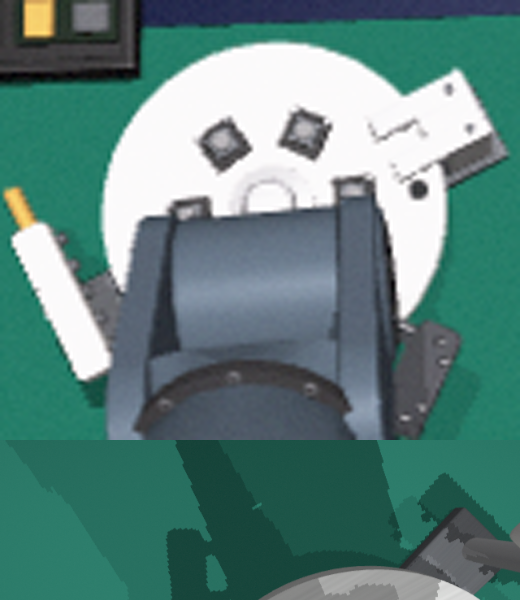

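The platter has stopped, and in the full image the hole is at about (314.7,187.5), just short of the fork and dark inside. I'll detect it by darkness instead and check that it is still.

```bash
cat >> h.py <<'E'
def hole2(name,guess=None,cen=CEN,z=70,t=None,f=None):
    """dark blob on band, nearest to guess angle if given -> angle,r"""
    s=ctrl.read_state();im,d=ctrl.grab_frame(name);p=P(name);K=np.array(p["camera_matrix"])
    T=np.array(p["cam_to_world"]) if "cam_to_world" in p else pose(s)@np.array(p["T_tool_cam"])
    C=np.linalg.inv(T)
    # metric top-down rectification, 0.5 mm/px, +-130mm
    g=np.arange(-130,130,.5);gx,gy=np.meshgrid(g,g);X=np.stack([cen[0]+gx,cen[1]-gy,0*gx+z,0*gx+1],-1)@C.T
    u=(K[0,0]*X[...,0]/-X[...,2]+K[0,2]).astype(np.float32);v=(K[1,1]*-X[...,1]/-X[...,2]+K[1,2]).astype(np.float32)
    S=cv2.remap(im,u,v,cv2.INTER_LINEAR)
    r=np.hypot(gx,gy);L=S.max(-1).astype(float)
    m=((L<120)&(r<113)&(r>80)).astype(np.uint8);n,l,st,c=cv2.connectedComponentsWithStats(m);out=[]
    for i in range(1,n):
        if 200<st[i,4]<1100:
            x,y=g[0]+c[i][0]*.5,-(g[0]+c[i][1]*.5)
            out.append((round(np.degrees(np.arctan2(y,x)),2),round(float(np.hypot(x,y)),1),int(st[i,4]*.25)))
    print(name,round(s["time_s"],2),out)
    return S,im,d,s
E
python3 - <<'E'
from h import *
for i in range(3): hole2("top")
hole2("side");hole2("wrist")
E
```

```text
top 8.07 [(np.float64(-83.72), 103.2, 102)]
top 8.12 [(np.float64(-83.72), 103.3, 101)]
top 8.18 [(np.float64(-83.71), 103.2, 101)]
side 8.22 [(np.float64(163.61), 88.1, 89)]
wrist 8.28 []
```

Stationary at −83.7°, r 103. It needs 19.6° of counter-clockwise drag.

```bash
cat >> h.py <<'E'
def arc(d,n,cen=CEN):
    s=ctrl.read_state();T=pose(s);p=s["tcp_pos"][:2]-cen;a=np.arctan2(p[1],p[0]);R=np.hypot(*p);print("start",np.degrees(a),R)
    b=a+np.radians(d)*np.arange(n+1)/n
    q=np.c_[R*np.cos(b),R*np.sin(b),0*b];print(np.round(np.diff(q,axis=0)@T[:3,:3]/40,3)[:, :2].tolist())
def to(x,y,z):
    s=ctrl.read_state();T=pose(s);print(np.round((np.array([x,y,z])-s["tcp_pos"])@T[:3,:3]/40,3).tolist(),"units of 40")
E
python3 -c "
from h import *
arc(19.6,10)"
```

```text
start -159.92861617398276 99.9532756620022
[[-0.062, -0.058], [-0.064, -0.056], [-0.066, -0.054], [-0.068, -0.052], [-0.07, -0.049], [-0.071, -0.047], [-0.073, -0.045], [-0.074, -0.042], [-0.076, -0.039], [-0.077, -0.037]]
```

Emit:
send_rows:
  series:
    - [[0,0,0,0,0,0.012,0],[0,0,0,-0.062,-0.058,0,0],[0,0,0,-0.064,-0.056,0,0],[0,0,0,-0.066,-0.054,0,0],[0,0,0,-0.068,-0.052,0,0],[0,0,0,-0.07,-0.049,0,0],[0,0,0,-0.071,-0.047,0,0],[0,0,0,-0.073,-0.045,0,0],[0,0,0,-0.074,-0.042,0,0],[0,0,0,-0.076,-0.039,0,0],[0,0,0,-0.077,-0.037,0,0],[0,0,0,0,0,0,0]]

```text
time_s: 9.82
tcp_pos: [496.2, 49.7, 43.3]
tool_rot: [0.0, 0.223, 0.975, -0.0]
force: [0.3, -0.6, 2.0]
width: 0.008
```

```bash
python3 - <<'E'
from h import *
s=ctrl.read_state();print(s["force"],np.degrees(np.arctan2(*(s["tcp_pos"][:2]-CEN)[::-1])))
S,im,d,s=hole2("top");i=im[150:205,280:345];save("pics/c6.png",cv2.resize(i,None,fx=9,fy=9,interpolation=cv2.INTER_CUBIC))
E
```

```text
[ 0.32430201 -0.63451417  2.00899665] -140.22366413923544
top 9.82 [(np.float64(-62.72), 103.6, 102)]
```

View pics/c6.png

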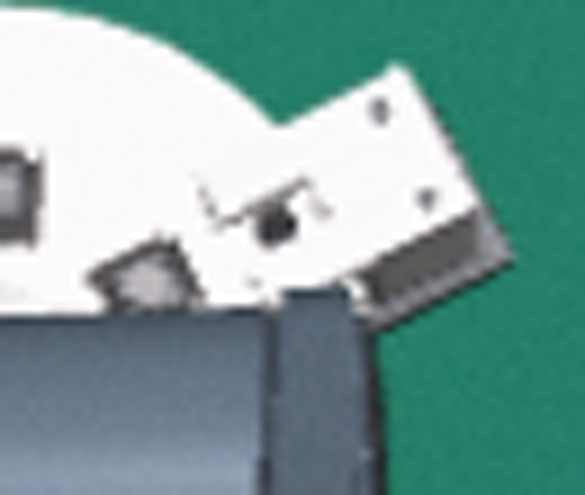

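The hole shows in the slot. I'll lift straight off and put the wrist camera vertically above the slot.

Emit:
send_rows:
  series:
    - [[0,0,0,0,0,-0.03,0],[0,0,0,0,0,-0.1,0],[0,0,0,0,0,-0.5,0],[0,0,0,0,0,-1,0],[0,0,0,-0.842,0.115,0,0],[0,0,0,-0.842,0.115,0,0],[0,0,0,-0.842,0.115,0,0],[0,0,0,-0.842,0.115,0,0],[0,0,0,-0.842,0.115,0,0],[0,0,0,-0.842,0.115,0,0],[0,0,0,0,0,0,0],[0,0,0,0,0,0,0]]

```text
time_s: 11.38
tcp_pos: [689.1, -12.8, 108.1]
tool_rot: [-0.001, 0.223, 0.975, -0.0]
force: [-1.4, 0.2, 0.1]
width: 0.005
```

```bash
python3 - <<'E'
from h import *
hole2("top")
S,im,d,s=hole2("wrist");np.savez("pics/w7.npz",im=im,d=d,T=pose(s));hole2("top")
save("pics/w7.png",im)
E
```

```text
top 11.38 []
wrist 11.43 [(np.float64(-63.73), 104.1, 227)]
top 11.47 []
```

View pics/w7.png

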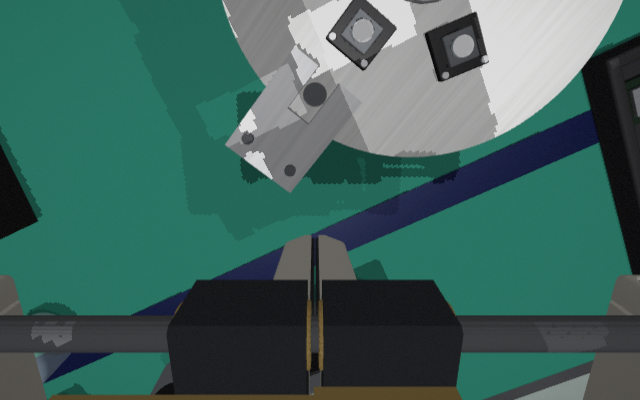

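The hole at (314,95) sits inside the slot outline, close to centred. I'll measure the offset across the slot.

```bash
cat > slot.py <<'E'
from h import *
z=np.load("pics/w7.npz");im,d,T=z["im"],z["d"],z["T"]
p=P("wrist");K=np.array(p["camera_matrix"]);C=T@np.array(p["T_tool_cam"])
def at(u,v,zz):
    r=C[:3,:3]@[(u-K[0,2])/K[0,0],-(v-K[1,2])/K[1,1],-1];o=C[:3,3];return o+r*(zz-o[2])/r[2]
L=cv2.GaussianBlur(im.max(-1),(3,3),0);m=(L<110).astype(np.uint8);m[:70]=0;m[120:]=0;m[:,:290]=0;m[:,340:]=0
cs,_=cv2.findContours(m,cv2.RETR_EXTERNAL,cv2.CHAIN_APPROX_NONE)
for c in cs:
    if len(c)>20:
        e=cv2.fitEllipse(c);w=at(*e[0],70);print("ellipse",e,"hole",w,"ang",np.degrees(np.arctan2(*(w[:2]-CEN)[::-1])),np.hypot(*(w[:2]-CEN)),"dia",[x/K[0,0]*(C[2,3]-70) for x in e[1]])
v,u=np.mgrid[0:400,0:640];n=np.stack([(u-K[0,2])/K[0,0]*d,-(v-K[1,2])/K[1,1]*d,-d],-1);W=n@C[:3,:3].T+C[:3,3]
q=W[50:200,210:370].reshape(-1,3);pl=W[:150,230:600].reshape(-1,3)
k=(q[:,2]>79)&(q[:,2]<90);F=q[k];print("fork z",np.median(F[:,2]),"band z",np.median(pl[abs(pl[:,2]-70)<5][:,2]))
rect=cv2.minAreaRect(F[:,:2].astype(np.float32));print(rect)
# fork local axes
a=np.radians(rect[2]);ex=np.array([np.cos(a),np.sin(a)]);ey=np.array([-ex[1],ex[0]]);
rad=np.array([np.cos(np.radians(-64)),np.sin(np.radians(-64))])
r_=max([ex,-ex,ey,-ey],key=lambda e:e@rad);t_=np.array([-r_[1],r_[0]]);print("radial deg",np.degrees(np.arctan2(r_[1],r_[0])))
f=(F[:,:2]-np.array(rect[0]))@np.c_[r_,t_]
for lo in (-34,-28,-24,-20,-16):  # slot edges per radial slice
    tt=np.sort(f[(f[:,0]>lo)&(f[:,0]<lo+4),1]);g=np.diff(tt);i=g.argmax();print(lo,len(tt),tt[[0,i,i+1,-1]] if len(tt)>3 else None)
h=(w[:2]-np.array(rect[0]))@np.c_[r_,t_];print("hole in fork frame (radial,tangential)",h)
E
python3 slot.py;python3 - <<'E'
import cv2
im=cv2.imread('pics/w7.png');cv2.imwrite('pics/c8.png',cv2.resize(im[50:150,260:380],None,fx=5,fy=5,interpolation=cv2.INTER_CUBIC))
E
```

```text
ellipse ((314.5977478027344, 94.12826538085938), (23.505191802978516, 24.763687133789062), 154.08204650878906) hole [618.83809886  20.10747336  70.        ] ang -63.89402934349583 104.16974415746506 dia [np.float64(15.271239999220368), np.float64(16.08887996556477)]
fork z 83.65561299720446 band z 69.59658813348948
((622.742431640625, 11.18581771850586), (50.20905303955078, 95.09317779541016), 26.326004028320312)
radial deg -63.67399597167969Traceback (most recent call last):
  File "slot.py", line 21, in <module>
    tt=np.sort(f[(f[:,0]>lo)&(f[:,0]<lo+4),1]);g=np.diff(tt);i=g.argmax();print(lo,len(tt),tt[[0,i,i+1,-1]] if len(tt)>3 else None)
                                                               ~~~~~~~~^^
ValueError: attempt to get argmax of an empty sequence
```

View pics/c8.png

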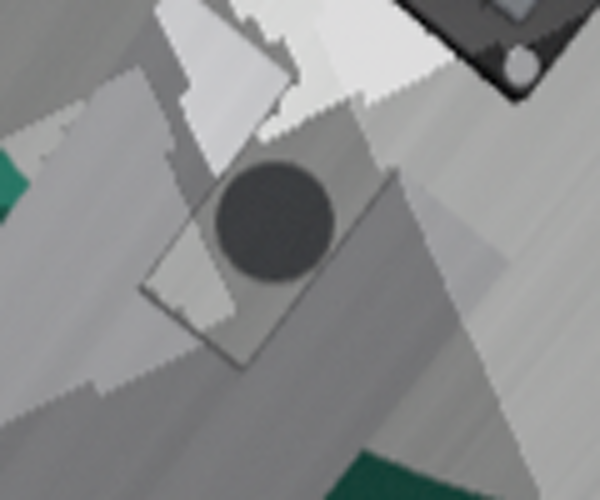

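The hole is within about 0.3 mm of the slot's centre line and nearly under the camera, so parallax is negligible. I'll leave it and fetch the pin.

Emit:
send_rows:
  series:
    - [[0,0,0,0.3,-0.859,-0.4,50],[0,0,0,0.3,-0.859,-0.4,50],[0,0,0,0.3,-0.859,0,50],[0,0,0,0.3,-0.859,0,50],[0,0,0,0.3,-0.859,0,50],[0,0,0,0.3,-0.859,0,50],[0,0,0,0.3,-0.859,0,50],[0,0,0,0.3,-0.859,0,50],[0,0,0,0.3,-0.859,0,50],[0,0,0,0,0,0,50],[0,0,0,0,0,0,50]]
  newtons: 20

```text
time_s: 12.9
tcp_pos: [458.5, -244.2, 140.8]
tool_rot: [0.0, 0.223, 0.975, -0.0]
force: [0.2, 0.4, 0.3]
width: 0.534
```

```bash
python3 - <<'E'
from h import *
s=ctrl.read_state();im,d=ctrl.grab_frame("wrist");W=world("wrist",d,s);Ti=np.linalg.inv(pose(s));t=W@Ti[:3,:3].T+Ti[:3,3]
save("pics/w9.png",im);print(s["tcp_pos"],s["width"])
q=W.reshape(-1,3);k=(np.hypot(q[:,0]-457,q[:,1]+244)<25)&(abs(q[:,2]-78)<5)
print("lock head",cv2.minEnclosingCircle(q[k][:,:2].astype(np.float32)),q[k].mean(0),k.sum())
print("tool",t.reshape(-1,3)[k].mean(0))
k=(abs(q[:,2]-42)<4)&(np.hypot(q[:,0]-515,q[:,1]+257)<110);print("rack",cv2.minAreaRect(q[k][:,:2].astype(np.float32)),np.median(q[k][:,2]))
# finger tips
tt=t.reshape(-1,3);k=(abs(tt[:,1])<62)&(abs(tt[:,0])<14)&(tt[:,2]<0)&(tt[:,2]>-60);print("finger max z",np.percentile(tt[k][:,2],[50,95,99.5,100]))
hole2("top")
E
```

```text
[ 458.51000341 -244.20248379  140.76105123] 0.5337621843290492
lock head ((457.6187744140625, -246.91123962402344), 11.929247856140137) [ 457.13800491 -246.82448947   77.34656308] 761
tool [ 0.1273998  -2.96499405 63.41409292]
rack ((509.01287841796875, -258.5381164550781), (52.19890594482422, 165.13629150390625), 77.64866638183594) 41.51898400945157
finger max z [-46.11672385 -28.16257864 -25.13484196 -24.47218596]
top 12.95 [(np.float64(-63.06), 103.3, 94)]
```

View pics/w9.png

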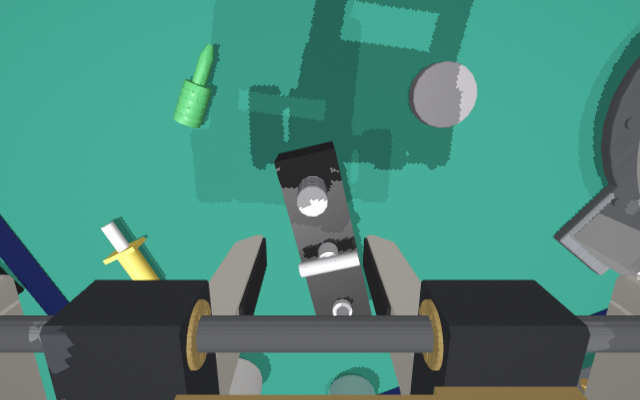

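The picture shows the lock pin's head at (312,197), between the open fingers, with the tee key and gauge pin clear of them. Fingertips measure 25 mm short of the TCP again. Head centre is 3 mm off in tool −y. Descending to TCP z 24 puts the tips at z 49, 7 mm above the rack.

Emit:
send_rows:
  series:
    - [[0,0,0,0,-0.07,0.9,50],[0,0,0,0,0,0.9,50],[0,0,0,0,0,0.7,50],[0,0,0,0,0,0.3,50],[0,0,0,0,0,0.12,50],[0,0,0,0,0,0,50],[0,0,0,0,0,0,18],[0,0,0,0,0,0,18],[0,0,0,0,0,0,18],[0,0,0,0,0,0,18],[0,0,0,0,0,0,18],[0,0,0,0,0,0,18]]
  newtons: 15

```text
time_s: 14.5
tcp_pos: [457.2, -247.2, 24.0]
tool_rot: [0.0, 0.223, 0.975, -0.0]
force: [-0.7, 0.9, 5.3]
width: 0.258
```

Gripped, with the opening at 24 mm. I'll lift and carry the pin to above the slot.

Emit:
send_rows:
  series:
    - [[0,0,0,0,0,-0.75,18],[0,0,0,0,0,-1,18],[0,0,0,0,0,-1,18],[0,0,0,-0.081,0.864,0,18],[0,0,0,-0.081,0.864,0,18],[0,0,0,-0.081,0.864,0,18],[0,0,0,-0.081,0.864,0,18],[0,0,0,-0.081,0.864,0,18],[0,0,0,-0.081,0.864,0,18],[0,0,0,-0.081,0.864,0,18],[0,0,0,-0.081,0.864,0,18],[0,0,0,-0.081,0.864,0,18]]

```text
time_s: 16.0
tcp_pos: [618.8, 21.3, 133.2]
tool_rot: [-0.0, 0.223, 0.975, -0.0]
force: [0.0, -1.3, -0.6]
width: 0.256
```

Emit:
send_rows:
  series:
    - [[0,0,0,0,0,0,18],[0,0,0,0,0,0,18]]

```text
time_s: 16.25
tcp_pos: [618.0, 19.9, 133.2]
tool_rot: [-0.0, 0.223, 0.975, -0.0]
force: [-0.0, -0.6, -1.2]
width: 0.252
```

```bash
python3 - <<'E'
from h import *
s=ctrl.read_state();im,d=ctrl.grab_frame("wrist");np.savez("pics/w10.npz",im=im,d=d,T=pose(s))
print(s["tcp_pos"],s["force"])
W=world("wrist",d,s);Ti=np.linalg.inv(pose(s));t=(W@Ti[:3,:3].T+Ti[:3,3]).reshape(-1,3)
for a in range(-32,24,4):
    k=(np.hypot(t[:,0],t[:,1])<16)&(t[:,2]>a)&(t[:,2]<=a+4)
    if k.sum()>4: print(a,k.sum(),"x",np.round(np.percentile(t[k,0],[5,50,95]),1),"y",np.round(np.percentile(t[k,1],[2,50,98]),1))
save("pics/w10.png",cv2.resize(im[60:300,190:440],None,fx=2.4,fy=2.4,interpolation=cv2.INTER_CUBIC))
E
```

```text
[617.9796821   19.86148751 133.20439465] [-0.00348227 -0.64621159 -1.1847894 ]
-32 139 x [ 2.8  8.6 10.9] y [-13.1  -0.1  12.4]
-28 192 x [ 4.1  9.  11.2] y [-13.2  -0.6  12.4]
-24 102 x [ 5.2  9.7 10.9] y [-11.6  -1.4   8.8]
-20 48 x [ 3.8  9.6 10.8] y [-10.7  -0.3  10. ]
-4 24 x [3.8 4.7 5.3] y [-4.4 -0.6  2.6]
0 45 x [2.  4.1 5.1] y [-6.  -0.6  4.2]
4 27 x [1.  4.4 5.2] y [-6.2 -1.2  4.5]
```

View pics/w10.png

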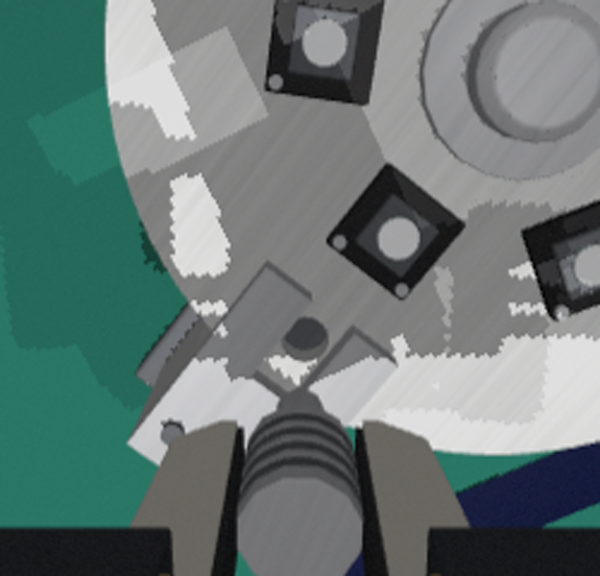

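The pin hangs vertically just behind the slot in the view, and the whole hole is visible at crop (306,337). I'll compare the pin axis with the hole in the same camera frame.

```bash
python3 - <<'E'
from h import *
z=np.load("pics/w10.npz");im,d,T=z["im"],z["d"],z["T"];p=P("wrist");K=np.array(p["camera_matrix"]);C=T@np.array(p["T_tool_cam"]);Ti=np.linalg.inv(T)
cu,cv=190+306/2.4,60+337/2.4
m=(im.max(-1)<95).astype(np.uint8);n,l,st,c=cv2.connectedComponentsWithStats(m);i=l[int(cv),int(cu)];print("blob",i,st[i],c[i])
ct,_=cv2.findContours((l==i).astype(np.uint8),0,cv2.CHAIN_APPROX_NONE);e=cv2.fitEllipse(max(ct,key=len));print(e)
def at(u,v,zz):
    r=C[:3,:3]@[(u-K[0,2])/K[0,0],-(v-K[1,2])/K[1,1],-1];o=C[:3,3];return o+r*(zz-o[2])/r[2]
for uv in (e[0],c[i]):
    w=at(*uv,70);print("hole world",w,"tool",(Ti@[*w,1])[:3])
# circles fits of the pin in tool coords
Wt=world("wrist",d,ctrl.read_state());t=(Wt@Ti[:3,:3].T+Ti[:3,3]).reshape(-1,3)
for (a,b,R) in((-36,-20,12),(-6,8,6)):
    k=(np.hypot(t[:,0],t[:,1])<R+3)&(t[:,2]>a)&(t[:,2]<b)&(abs(t[:,1])<R-0.5)
    from scipy.optimize import least_squares
    f=least_squares(lambda q:np.hypot(t[k,0]-q[0],t[k,1]-q[1])-R,[0,0],loss="soft_l1");print("axis",a,b,f.x,k.sum(),f.cost)
E
```

```text
blob 37 [308 192  19  18 244] [317.0942623  200.56557377]
((317.07220458984375, 200.55520629882812), (16.075382232666016, 18.159847259521484), 70.46978759765625)
hole world [618.50244791  20.67269382  70.        ] tool [-0.17358007  0.99754765 63.20365188]
hole world [618.5170744   20.68416302  70.        ] tool [-0.18176812  1.01423393 63.20363422]
axis -36 -20 [-1.13397766 -0.92129637] 565 67.68145974534062
axis -6 8 [-1.18070527 -1.13938356] 88 1.7281616571115372
```

Emit:
send_rows:
  series:
    - [[0,0,0,0.02,0.047,0,18],[0,0,0,0,0,0.3,18],[0,0,0,0,0,0.3,18],[0,0,0,0,0,0,18],[0,0,0,0,0,0,18]]

```text
time_s: 16.92
tcp_pos: [618.7, 22.3, 109.6]
tool_rot: [-0.0, 0.223, 0.975, -0.0]
force: [0.0, -0.5, -1.3]
width: 0.253
```

```bash
python3 - <<'E'
from h import *
from scipy.optimize import least_squares
s=ctrl.read_state();im,d=ctrl.grab_frame("wrist");W=world("wrist",d,s);T=pose(s);Ti=np.linalg.inv(T);t=(W@Ti[:3,:3].T+Ti[:3,3]).reshape(-1,3)
np.savez("pics/w11.npz",im=im,d=d,T=T)
print(s["tcp_pos"],s["force"],"hole tool from old:",(Ti@[618.6,20.5,70,1])[:3])
for (a,b,R) in((-36,-20,12),(-6,6,6)):
    k=(np.hypot(t[:,0],t[:,1])<R+3)&(t[:,2]>a)&(t[:,2]<b)&(abs(t[:,1])<R-0.5)
    f=least_squares(lambda q:np.hypot(t[k,0]-q[0],t[k,1]-q[1])-R,[0,0],loss="soft_l1");print("axis",f.x,k.sum())
save("pics/w11.png",cv2.resize(im[120:280,230:400],None,fx=3.5,fy=3.5,interpolation=cv2.INTER_CUBIC))
E
```

```text
[618.69774581  22.28060169 109.64726394] [ 0.00897822 -0.45492898 -1.30862888] hole tool from old: [-0.68925154 -1.64439699 39.64727639]
axis [-0.96358959 -0.6811414 ] 569
axis [-1.07312686 -0.86550284] 85
```

View pics/w11.png

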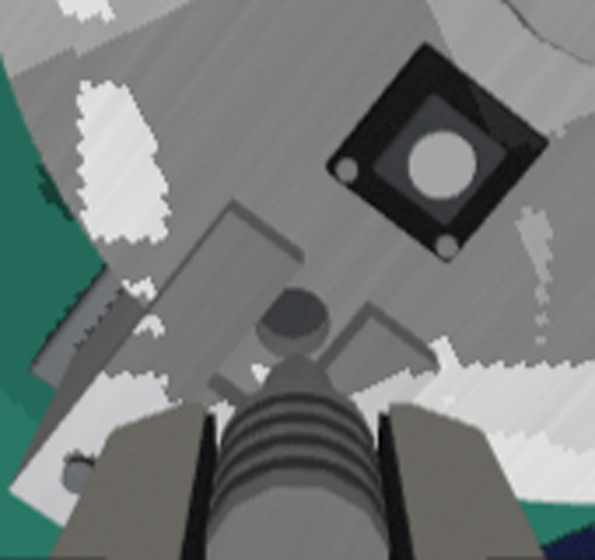

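The pin tip lines up with the hole to within about 0.5 mm. I'll shift y by −0.5 mm and go down gently.

Emit:
send_rows:
  series:
    - [[0,0,0,0,-0.013,0.15,18],[0,0,0,0,0,0.15,18],[0,0,0,0,0,0.15,18],[0,0,0,0,0,0.1,18],[0,0,0,0,0,0,18]]

```text
time_s: 17.6
tcp_pos: [618.3, 21.9, 87.3]
tool_rot: [-0.0, 0.223, 0.975, -0.0]
force: [-0.4, 0.1, -1.8]
width: 0.256
```

Emit:
send_rows:
  series:
    - [[0,0,0,0,0,0.05,18],[0,0,0,0,0,0.05,18],[0,0,0,0,0,0.05,18],[0,0,0,0,0,0,18]]

```text
time_s: 18.1
tcp_pos: [618.3, 21.9, 81.5]
tool_rot: [-0.0, 0.223, 0.975, -0.0]
force: [0.2, -0.2, -1.3]
width: 0.253
```

Emit:
send_rows:
  series:
    - [[0,0,0,0,0,0.05,18],[0,0,0,0,0,0.05,18],[0,0,0,0,0,0.05,18],[0,0,0,0,0,0,18]]

```text
time_s: 18.6
tcp_pos: [618.3, 21.8, 75.5]
tool_rot: [-0.0, 0.223, 0.975, -0.0]
force: [0.0, -0.2, -0.3]
width: 0.254
```

Emit:
send_rows:
  series:
    - [[0,0,0,0,0,0.05,18],[0,0,0,0,0,0.05,18],[0,0,0,0,0,0.05,18],[0,0,0,0,0,0,18]]

```text
time_s: 19.1
tcp_pos: [618.3, 21.9, 69.5]
tool_rot: [-0.0, 0.223, 0.975, -0.0]
force: [0.5, -0.4, -0.8]
width: 0.256
```

Emit:
send_rows:
  series:
    - [[0,0,0,0,0,0.03,18],[0,0,0,0,0,0.03,18],[0,0,0,0,0,0,18]]

```text
time_s: 19.48
tcp_pos: [618.4, 21.8, 67.2]
tool_rot: [-0.0, 0.223, 0.975, -0.0]
force: [-0.3, -0.0, -0.5]
width: 0.257
```

Emit:
send_rows:
  series:
    - [[0,0,0,0,0,0.013,18],[0,0,0,0,0,0.013,18],[0,0,0,0,0,0,18]]

```text
time_s: 19.85
tcp_pos: [618.4, 21.9, 66.2]
tool_rot: [-0.0, 0.223, 0.975, -0.0]
force: [-0.9, -0.2, -0.5]
width: 0.254
```

Emit:
send_rows:
  series:
    - [[0,0,0,0,0,0.013,18],[0,0,0,0,0,0,18],[0,0,0,0,0,0,18]]

```text
time_s: 20.23
tcp_pos: [618.5, 21.8, 66.0]
tool_rot: [0.0, 0.223, 0.975, 0.0]
force: [-2.0, 1.0, 3.9]
width: 0.255
```

Seated on the fork at about 4 N, at the expected TCP z 66. I'll release and rise.

Emit:
send_rows:
  series:
    - [[0,0,0,0,0,0,45],[0,0,0,0,0,0,45],[0,0,0,0,0,0,45],[0,0,0,0,0,0,45],[0,0,0,0,0,-0.3,45],[0,0,0,0,0,-0.8,45],[0,0,0,0,0,-1,45],[0,0,0,0,0,0,45],[0,0,0,0,0,0,45]]

```text
time_s: 21.35
tcp_pos: [618.1, 21.9, 149.6]
tool_rot: [-0.0, 0.223, 0.975, -0.0]
force: [0.2, -0.3, 1.0]
width: 0.482
```

```bash
python3 - <<'E'
from h import *
s=ctrl.read_state();im,d=ctrl.grab_frame("wrist");W=world("wrist",d,s)
print(s["tcp_pos"],s["width"],s["force"])
q=W.reshape(-1,3);k=(np.hypot(q[:,0]-618,q[:,1]-21)<14)
k2=k&(q[:,2]>112)&(q[:,2]<135);print("head top z",np.median(q[k2][:,2]),"expect 120",cv2.minEnclosingCircle(q[k2][:,:2].astype(np.float32)))
f=(q[:,2]>79)&(q[:,2]<88)&(np.hypot(q[:,0]-622,q[:,1]-11)<60);print("fork z",np.median(q[f][:,2]))
save("pics/w12.png",im)
E
```

```text
[618.14442021  21.87017363 149.56090124] 0.48222652135904753 [ 0.20022189 -0.33015072  0.97539567]
head top z 119.38569113722124 expect 120 ((618.4390258789062, 20.876083374023438), 12.137493133544922)
fork z 83.49356397773732
```

View pics/w12.png

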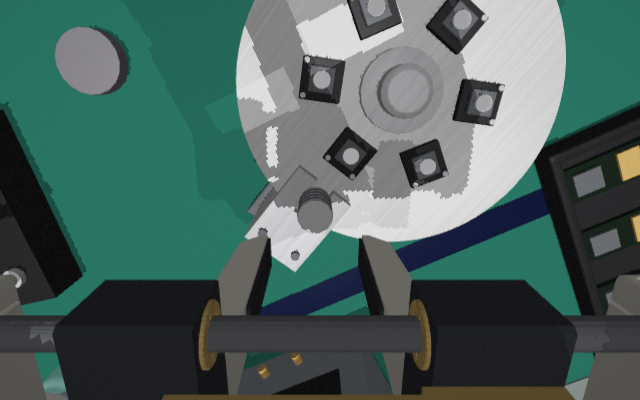

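The pin stands upright and home at (315,210): its head top is 35.9 mm above the fork, and 36 is expected. The gripper is clear, so I'm handing in.

```bash
python3 -c "
from plant import ctrl
print(ctrl.sign_off())"
```

```text
the job is handed in; nothing more can be done
None
```

The lock pin is home in the fork and released, and the job was handed in at about 21.4 s of robot time.

- **Braking and indexing:** I stopped the platter with a fingertip press of about 2.5 N, then dragged it about 20° until the index hole lay in the slot. After lifting off, the hole was about 0.3 mm from the slot's centre line.
- **Pin:** I took the thick-headed pin from the rack and lowered it through the slot. There was no force above noise until the head met the fork at about 4 N.
- **Last checks:** The pin stood upright, with its head top 35.9 mm above the fork (36 mm nominal). The gripper was open and about 50 mm above the pin.

**Disagreements:**
- **Fingertips:** They ended about 25 mm short of the stated TCP, seen in both cameras and confirmed by touch. I worked from the measured tip.
- **Hole angle:** The top camera put the hole about 1° off what the close wrist view showed. I trusted the wrist view, and the pin's free entry agreed with it.

I did not measure the other objects' positions at the end. The only contacts noticed were with the platter, the pin and, through it, the fork.

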